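# Shade row of glass cabinet knobs

### The arm

A 7-joint arm with a two-finger parallel gripper is mounted at the origin on the work surface. World frame = base frame: x ahead of the robot, y to its left, z up, the work surface at z = 0. Lengths are in m, angles in rad, forces in N, time in s.
With the tool pointing down it reaches from about 0.4 to 0.85 m from the base axis. Payload 10.4 kg.
Tool frame: the origin (TCP) lies on the centre line of the jaws, within the pads' length; the fingertips stand 8 mm ahead of it and the grasp point (between the pads) lies 11 mm behind it (r.finger_overhang is the distance from the TCP to the fingertips, in m); z points along the fingers, y is the line along which they close (so a half turn about z gives the same grasp; the last joint's range is limited). The gripper opens to 87 mm and grips with 3 to 60 N. Pads are 19 mm wide; open, the fingers measure 117 mm over their backs; the gripper's body (75 mm by 190 mm) begins 51 mm behind the grasp point.
Start: joints at [-1.257, 0.332, -0.065, 1.46, 0.022, 1.35, -0.088], TCP at [0.207, 0.59, 0.231] pointing down, gripper open.
Joint ranges: [-2.6, 2.6], [-0.5, 2.12], [-1.47, 1.34], [0.16, 2.42], [-1.27, 4.41], [0.06, 2.06], [-2.6, 2.6]. Speed limits (rad/s): [2.22, 2.22, 2.79, 2.79, 3.14, 3.14, 3.14].

### API

Orientations are given as a unit quaternion [x, y, z, w].
In Python, from bench import r, vision gives the robot as it stands.
- The arm moves only by the tool drive_tool, never from a script. Its argument "series" is a list of rows, each a list of 2 entries, a list of its own where there are three numbers: the shift along the world's x, y, z in cm, then the turn about the world's z in degrees. A call has exactly 10 rows; each row shifts and turns the commanded pose from where the row before left it; what a row does not reach is not made up. A row lasts 1/8 s, in which the tool goes at most 62.5 mm and 10.7 degrees, less where a joint would pass 70% of its speed; a pose out of reach is approached as far as the arm can. A call with a gripper value outside its range is refused whole. "hand" is the closure, from 0 (fully open) to 1 (shut), set as the call begins (left out, the last holds). The fingers move at their own pace and stop on an object; "newtons" is the grip in N (left out, the last holds). Time passes only in rows, so rows that do not move let the fingers close, or fill a call up. It gives the time, the measured TCP pose, the force, the opening and the grip force at its end, in the units of the state.
- r.read_state(): the state, without advancing time (a new reading comes with each control period).
- vision.camera(name): name is "side" or "top" or "wrist"; returns a dict with "color" (420x560x3 uint8, red, green, blue), "intrinsics" (3x3 intrinsics, pixels), "k1" (the pictures are not rectified: a ray, as slopes to the right and down, at radius r is drawn at 1 + k1 r^2 times it, then the intrinsics apply), "R" (3x3) and "t" (3): a world point X has camera coordinates R X + t; the wrist camera has in their place "mount" (4x4, takes a point from camera to tool coordinates, whose origin is the TCP and whose axes are the flange's). Camera axes: x right, y down, z forward; pixel columns grow to the right and rows downward; lengths in m; the calibration is good to about 2 mm. A picture is of the moment at which its call begins: read the wrist's pose just before it. There is no depth.
- r.close_job(): hands the job in; it is judged then, once.
The state is a dict: "time": time; "joint_positions": joint angles; "joint_vel": joint speeds; "joint_torque": joint torques, N m; "ee_pos": TCP position; "eef_rot": TCP orientation; "ft_force": force on the tool from outside, world axes, zero at the start; "torque": the same for the moment, N m; "width": finger opening in m; "grip_force": force on a finger pad.
Only numpy, scipy, OpenCV 4.12 (cv2) and the standard library are available. Lean on these libraries where they do the work, as an engineer would, in place of code of your own. Each camera call takes 0.05 s, during which the arm holds its last target. There are 200 camera calls.

### The job

Stand the four blue glass knobs upright on the display rail, one centred on each round mark, in order of shade: the palest next to the white end block, then darker step by step, the navy one next to the black end block. Set them down rather than dropping them, and leave the amber knob, the brass bowl and the graphite paddle where they are.

Things in the scene. Friction and masses are not known exactly. Their poses are not given: they have to be found in the camera images.
- knob_pale_c (a point): a turned cabinet knob standing upright: brass foot 36 mm across, thin neck, palest, icy blue (shade 1, lightest) glass head 40 mm across (its straight-sided widest band lies 29 to 40 mm above the underside: grip there). Round about its upright axis, 48 mm tall overall, about 90 g (differs from start to start). The point is its centre, 24 mm above its underside; z is its upright axis.
- knob_light_c (a point): a turned cabinet knob standing upright: brass foot 36 mm across, thin neck, light sky-blue (shade 2) glass head 40 mm across (its straight-sided widest band lies 29 to 40 mm above the underside: grip there). Round about its upright axis, 48 mm tall overall, about 90 g (differs from start to start). The point is its centre, 24 mm above its underside; z is its upright axis.
- knob_royal_c (a point): a turned cabinet knob standing upright: brass foot 36 mm across, thin neck, royal-blue (shade 3) glass head 40 mm across (its straight-sided widest band lies 29 to 40 mm above the underside: grip there). Round about its upright axis, 48 mm tall overall, about 90 g (differs from start to start). The point is its centre, 24 mm above its underside; z is its upright axis.
- knob_navy_c (a point): a turned cabinet knob standing upright: brass foot 36 mm across, thin neck, navy, nearly black (shade 4, darkest) glass head 40 mm across (its straight-sided widest band lies 29 to 40 mm above the underside: grip there). Round about its upright axis, 48 mm tall overall, about 90 g (differs from start to start). The point is its centre, 24 mm above its underside; z is its upright axis.
- rail: fixed display rail of pale wood lying on the red table (top at z = 0; the knobs start standing at that height), 76 (x) x 330 (y) x 18 (z) mm; origin at the centre of its underside, its long way is its own y axis, its flat top is 18 mm above the table. On its top four flush dark round marks 42 mm across, at y = -97.5, -32.5, +32.5 and +97.5 mm (65 mm apart), all at x = 0; each takes one knob, so close the gripper across the rail there.
- white_end: fixed white glass end block standing across one end of the rail, at y = +150 or -150 mm of the rail (which end differs from start to start), 70 mm across the rail, 22 mm along it, top 30 mm above the table; origin at table height under its centre. The mark next to it is 52.5 mm from its centre, the others 117.5, 182.5 and 247.5 mm. The pale end of the row is here.
- black_end: fixed black glass end block, same size, on the other end of the rail, origin at table height under its centre. The dark end of the row is here.
- knob_amber_c (a point): bystander: a turned cabinet knob standing upright: brass foot 36 mm across, thin neck, amber-orange glass head 40 mm across (its straight-sided widest band lies 29 to 40 mm above the underside: grip there). Round about its upright axis, 48 mm tall overall, about 90 g (differs from start to start). The point is its centre, 24 mm above its underside; z is its upright axis. It stands among the blue knobs and is to stay where it is.
- bowl: bystander: loose brass bowl, 100 mm across the rim, 35 mm tall; origin at the centre of its underside.
- paddle: bystander: loose graphite paddle lying flat, 16 mm thick; graphite plate 75 x 55 mm centred 60 mm along its own +x, wooden handle reaching to 95 mm along -x; origin on its underside.
Mind the look-alikes: they are no part of the job. Of the things that look like the part that bears knob_light_c, take the one that is nearest to the robot's base at the start.

How it is judged:
At the end, for the whole second after the job is handed in: Each blue knob stands upright (within 0.15 rad) at rest on the rail on its own mark, within 12 mm along and 12 mm across the rail: counted from the white end block pale, light, royal, navy (horizontal distance between knob_pale_c and white_end between 0.0405 and 0.0645 m and x of knob_pale_c in the frame of rail between -0.012 and 0.012 m and z of knob_pale_c in the frame of rail between 0.036 and 0.048 m and y of knob_pale_c in the frame of rail between -0.112 and 0.112 m and angle between each of knob_pale_c, knob_light_c, knob_royal_c, knob_navy_c's own z axis and vertical below 0.15 rad and linear speed of each of knob_pale, knob_light, knob_royal, knob_navy below 0.03 m/s and horizontal distance between knob_light_c and white_end between 0.1055 and 0.1295 m and x of knob_light_c in the frame of rail between -0.012 and 0.012 m and z of knob_light_c in the frame of rail between 0.036 and 0.048 m and y of knob_light_c in the frame of rail between -0.112 and 0.112 m and horizontal distance between knob_royal_c and white_end between 0.1705 and 0.1945 m and x of knob_royal_c in the frame of rail between -0.012 and 0.012 m and z of knob_royal_c in the frame of rail between 0.036 and 0.048 m and y of knob_royal_c in the frame of rail between -0.112 and 0.112 m and horizontal distance between knob_navy_c and white_end between 0.2355 and 0.2595 m and x of knob_navy_c in the frame of rail between -0.012 and 0.012 m and z of knob_navy_c in the frame of rail between 0.036 and 0.048 m and y of knob_navy_c in the frame of rail between -0.112 and 0.112 m); the robot touches nothing.
It fails at once if the amber knob is moved more than 25 mm (distance of knob_amber_c from where it was at the start of the episode above 0.025 m).
It fails at once if the brass bowl is moved more than 25 mm (distance of bowl from where it was at the start of the episode above 0.025 m).
It fails at once if the graphite paddle is moved more than 25 mm (distance of paddle from where it was at the start of the episode above 0.025 m).
It fails at once if a blue knob is dropped or thrown (moves faster than 0.8 m/s with no finger on it) ((linear speed of knob_pale above 0.8 m/s and contact force between the fingers and knob_pale below 0.05 N) or (linear speed of knob_light above 0.8 m/s and contact force between the fingers and knob_light below 0.05 N) or (linear speed of knob_royal above 0.8 m/s and contact force between the fingers and knob_royal below 0.05 N) or (linear speed of knob_navy above 0.8 m/s and contact force between the fingers and knob_navy below 0.05 N)).
It also fails if it takes over 83 s, if anything falls off the work surface, if the arm or the gripper's body presses on something with over 40 N, if the wrist force passes 120 N, or if a joint passes its speed limit or range.

## Working session

There is one attempt and no reset: what is moved stays moved. The work goes in short steps, Python scripts to look and compute and a tool call to move; the robot and the scene stay as the last step left them, time stands still between calls to the robot, and variables do not carry over. Pictures are saved under pics/ and viewed, at most 14 in all, crops included, and the job is handed in when it is done.

Besides the shell and the picture viewer there is one more tool, called after "Call:" in YAML: its name, and indented under it one key for each argument. drive_tool: Moves the arm, as the interface text tells. Its arguments: {"type":"object","properties":{"series":{"type":"array"},"hand":{"type":"number"},"newtons":{"type":"number"}},"required":["series"]}

```bash
mkdir -p pics
cat > h.py <<'E'
import numpy as np, cv2
from bench import r, vision
from scipy.spatial.transform import Rotation as Ro
def snap(n,f):
    s=r.read_state(); c=vision.camera(n); c["s"]=s
    cv2.imwrite("pics/"+f+".png",c["color"][:,:,::-1]); np.save("pics/"+f+".npy",c,allow_pickle=True); return c
def load(f): return np.load("pics/"+f+".npy",allow_pickle=True).item()
def ext(c):
    if "R" in c and c["R"] is not None: return np.array(c["R"]),np.array(c["t"])
    T=np.eye(4); T[:3,:3]=Ro.from_quat(c["s"]["eef_rot"]).as_matrix(); T[:3,3]=c["s"]["ee_pos"]
    M=np.linalg.inv(T@np.array(c["mount"])); return M[:3,:3],M[:3,3]
def w(c,u,v,z):
    K=np.array(c["intrinsics"]); R,t=ext(c)
    d=np.array([(u-K[0,2])/K[0,0],(v-K[1,2])/K[1,1]]); p=d.copy()
    for _ in range(30): p=d/(1+c["k1"]*(p@p))
    ray=R.T@np.array([p[0],p[1],1]); o=-R.T@t
    return o+ray*(z-o[2])/ray[2]
def px(c,X):
    K=np.array(c["intrinsics"]); R,t=ext(c); q=R@np.array(X)+t; p=q[:2]/q[2]; p=p*(1+c["k1"]*(p@p))
    return K[0,0]*p[0]+K[0,2],K[1,1]*p[1]+K[1,2]
E
python3 - <<'E'
from h import *
for n in ("top","side"):
    c=snap(n,n+"0"); print(n,-c["R"].T@c["t"],c["intrinsics"][0][0],c["k1"])
print(r.read_state())
E
```

```text
top [0.42402746 0.0043036  1.08533674] 392.3211057173978 -0.05234203780256138
side [0.43806572 0.86031801 0.60224971] 446.7710000403649 0.0255719441859305
{'time': 0.1, 'joint_positions': array([-1.25659451,  0.33282276, -0.06468009,  1.46087349,  0.02158873,
        1.34990683, -0.0885296 ]), 'joint_vel': array([ 0.00152197,  0.00106937, -0.00066615, -0.00265828,  0.00176685,
       -0.00043366, -0.00064655]), 'joint_torque': array([ 1.32084584e-03, -6.24541998e+01,  2.44250876e-02, -3.90720606e+01,
       -6.15205709e-02,  3.64902243e-02,  4.41590862e-05]), 'ee_pos': array([0.20644047, 0.58955346, 0.22981693]), 'eef_rot': array([ 1.67621506e-01,  9.85851205e-01, -6.52588271e-04, -8.27134119e-05]), 'ft_force': array([-0.27071393, -0.59692039,  0.52556228]), 'torque': array([ 0.0575294 , -0.08074131, -0.03638791]), 'grip_force': 0.0, 'width': 0.08675094031963822}
```

View pics/top0.png

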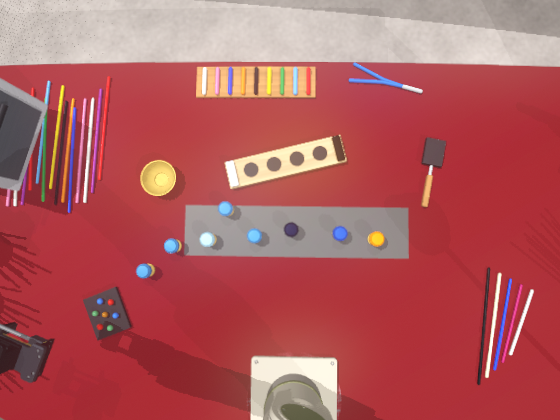

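View pics/side0.png

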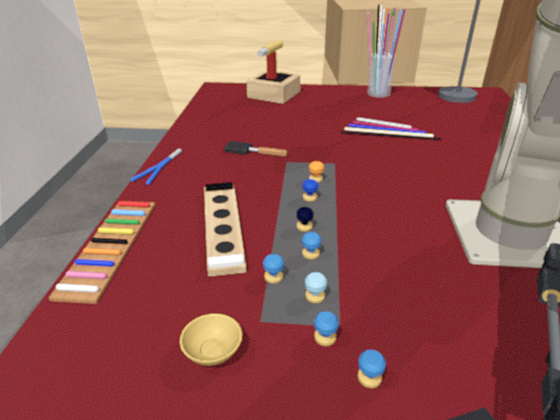

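The top view shows the rail from the white end at (232,174) to the black end at (339,149). The pale knob is at (207,240), navy at (291,230), royal at (340,234) and amber at (377,239). Four light-blue look-alikes stand at (225,208), (254,236), (172,246) and (144,270).

Run:
```python
from h import *
c=load("top0"); s=load("side0")
hsv=cv2.cvtColor(c["color"],cv2.COLOR_RGB2HSV)
for n,u,v in [("A",225,208),("B",254,236),("C",172,246),("D",144,270),("pale",207,240),("navy",291,230),("royal",340,234),("amber",377,239)]:
    sub=c["color"][v-11:v+12,u-11:u+12].astype(int)
    b=(sub[...,2]-sub[...,0]>15) if n!="amber" else (sub[...,0]-sub[...,2]>150)&(sub[...,1]>90)
    ys,xs=np.nonzero(b); u1,v1=xs.mean()+u-11,ys.mean()+v-11
    P=w(c,u1,v1,.036); print(n,b.sum(),round(u1,1),round(v1,1),P.round(4),"d",np.hypot(*P[:2]).round(3),"side",np.round(px(s,P)))
    print(c["color"][v-1:v+2,u-1:u+2].mean((0,1)).round())
g=c["color"].astype(int)
for u,v in [(250,171),(274,164),(297,158),(320,153)]:
    sub=g[v-10:v+11,u-10:u+11].sum(2)<250; ys,xs=np.nonzero(sub); p=(xs.mean()+u-10,ys.mean()+v-10); print("mark",p,w(c,*p,.018).round(4))
print("bowl",w(c,158,178,.035),"pad",w(c,433,153,.016), w(c,427,200,.016))
```

```text
A 183 224.7 208.3 [0.5116 0.1926 0.036 ] d 0.547 side [274. 263.]
[134. 211. 255.]
B 200 253.8 235.3 [0.4402 0.1122 0.036 ] d 0.454 side [312. 240.]
[124. 207. 255.]
C 178 170.9 245.5 [0.409  0.3362 0.036 ] d 0.529 side [327. 323.]
[126. 207. 255.]
D 175 143.3 270.5 [0.3402 0.4098 0.036 ] d 0.533 side [373. 363.]
[120. 197. 255.]
pale 187 206.4 239.0 [0.4282 0.2399 0.036 ] d 0.491 side [316. 282.]
[229. 255. 255.]
navy 90 290.4 229.4 [0.4576 0.0145 0.036 ] d 0.458 side [305. 214.]
[ 82.  68. 106.]
royal 201 339.6 233.0 [ 0.4499 -0.1168  0.036 ] d 0.465 side [310. 185.]
[ 85. 133. 252.]
amber 169 376.3 238.5 [ 0.4367 -0.2145  0.036 ] d 0.487 side [316. 167.]
[255. 215.  46.]
mark (np.float64(nan), np.float64(nan)) [nan nan nan]
mark (np.float64(nan), np.float64(nan)) [nan nan nan]
mark (np.float64(nan), np.float64(nan)) [nan nan nan]
mark (np.float64(nan), np.float64(nan)) [nan nan nan]
bowl [0.59262176 0.37964008 0.035     ] pad [ 0.67488197 -0.37629696  0.016     ] [ 0.54396917 -0.3576617   0.016     ]<stdin>:12: RuntimeWarning: Mean of empty slice.
  ret = ret.dtype.type(ret / rcount)
```

Run:
```python
from h import *
c=load("top0")
g=cv2.cvtColor(c["color"],cv2.COLOR_RGB2GRAY)
P=[]
for u,v in [(250,171),(274,164),(297,158),(320,153)]:
    sub=g[v-9:v+10,u-9:u+10]; T,b=cv2.threshold(sub,0,1,cv2.THRESH_BINARY_INV|cv2.THRESH_OTSU)
    ys,xs=np.nonzero(b); p=(xs.mean()+u-9,ys.mean()+v-9); q=w(c,*p,.018); P.append(q[:2]); print("mark",np.round(p,1),T,b.sum(),q.round(4))
P=np.array(P);m=P.mean(0);d=np.linalg.svd(P-m)[2][0];d*=np.sign(d@(P[0]-P[3]))
print(m,d,np.degrees(np.arctan2(d[1],d[0])),(P-m)@d)
for k in (97.5,32.5,-32.5,-97.5): print((m+d*k/1000).round(4))
y=Ro.from_quat(r.read_state()["eef_rot"]).as_matrix(); print(y.round(3), np.degrees(np.arctan2(y[1,1],y[0,1])))
M=np.array(vision.camera("wrist")["mount"]); print(M.round(3))
```

```text
mark [250.7 169.2] 178.0 164 [0.6224 0.1269 0.018 ]
mark [273.5 163.7] 173.0 162 [0.6385 0.0641 0.018 ]
mark [296.5 158.3] 174.0 162 [0.6544 0.0008 0.018 ]
mark [319.5 152.8] 173.0 161 [ 0.6706 -0.0623  0.018 ]
[0.6464855  0.03235394] [-0.24658912  0.96912012] 104.27576527701372 [ 0.09752071  0.03269581 -0.03251281 -0.0977037 ]
[0.6224 0.1268]
[0.6385 0.0639]
[0.6545 0.0009]
[ 0.6705 -0.0621]
[[-0.944  0.33  -0.   ]
 [ 0.33   0.944 -0.001]
 [-0.    -0.001 -1.   ]] 70.70087951530991
[[-0.002 -0.97  -0.242  0.065]
 [ 1.    -0.001 -0.001  0.001]
 [ 0.001 -0.242  0.97  -0.154]
 [ 0.     0.     0.     1.   ]]
```

Call:
drive_tool:
  series:
    - [[2.46, -3.88, -1.0], -6.27]
    - [[2.46, -3.88, -1.0], -6.27]
    - [[2.46, -3.88, -1.0], -6.27]
    - [[2.46, -3.88, -1.0], -6.27]
    - [[2.46, -3.88, -1.0], -6.27]
    - [[2.46, -3.88, -1.0], -6.27]
    - [[2.46, -3.88, -1.0], -6.27]
    - [[2.46, -3.88, -1.0], -6.27]
    - [[2.46, -3.88, -1.0], -6.27]
    - [[0, 0, 0], 0]
  hand: 0

```text
time: 1.4
ee_pos: [0.4292, 0.2371, 0.1399]
eef_rot: [0.617, 0.787, -0.001, 0.0]
ft_force: [-0.6, 1.1, 0.2]
width: 0.0869
grip_force: 0.0
```

```bash
cat > see.py <<'E'
import sys
from h import *
c=snap("wrist",sys.argv[1]); s=c["s"]; y=Ro.from_quat(s["eef_rot"]).as_matrix()
print(s["time"],s["ee_pos"].round(4),"ang",np.degrees(np.arctan2(y[1,1],y[0,1])).round(2),s["joint_positions"].round(2))
print("TCP axis px at z.035",np.round(px(c,[*s["ee_pos"][:2],.035])))
E
python3 see.py w1
```

```text
1.4 [0.4292 0.2371 0.1399] ang 13.87 [-0.86  0.11  0.28  1.94 -0.03  1.1  -0.33]
TCP axis px at z.035 [276. 211.]
```

View pics/w1.png

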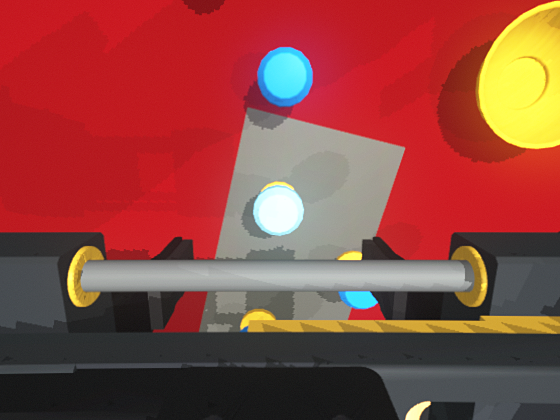

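The pale knob's head is centred at about (278,211), close to the jaw axis at (276,211). Its fingers' path along image x is free.

Run:
```python
from h import *
c=load("w1")
for z in (.03,.036,.042): print(w(c,278,211,z).round(4))
print(w(c,285,76,.036))
```

```text
[0.431  0.2366 0.03  ]
[0.4307 0.2381 0.036 ]
[0.4303 0.2396 0.042 ]
[0.41148404 0.3371637  0.036     ]
```

Call:
drive_tool:
  series:
    - [[0.1, 0.15, -2.4], 0.4]
    - [[0, 0, -2.4], 0]
    - [[0, 0, -2.4], 0]
    - [[0, 0, -2.2], 0]
    - [[0, 0, -1.2], 0]
    - [[0, 0, -0.6], 0]
    - [[0, 0, -0.4], 0]
    - [[0, 0, 0], 0]
    - [[0, 0, 0], 0]
    - [[0, 0, 0], 0]

```text
time: 2.7
ee_pos: [0.4291, 0.2423, 0.0249]
eef_rot: [0.611, 0.792, 0.0, 0.0]
ft_force: [-0.4, 0.2, -0.3]
width: 0.0866
grip_force: 0.0
```

```bash
python3 see.py w2
```

```text
2.7 [0.4291 0.2423 0.0249] ang 14.67 [-0.85  0.27  0.27  2.03 -0.1   0.85 -0.27]
TCP axis px at z.035 [275. 273.]
```

Call:
drive_tool:
  series:
    - [[0.05, -0.35, -0.1], -0.4]
    - [[0, 0, 0], 0]
    - [[0, 0, 0], 0]
    - [[0, 0, 0], 0]
    - [[0, 0, 0], 0]
    - [[0, 0, 0], 0]
    - [[0, 0, 0], 0]
    - [[0, 0, 0], 0]
    - [[0, 0, 0], 0]
    - [[0, 0, 0], 0]
  hand: 1
  newtons: 15

```text
time: 4.0
ee_pos: [0.4295, 0.2387, 0.0236]
eef_rot: [0.614, 0.789, 0.0, 0.0]
ft_force: [0.1, 0.3, 0.3]
width: 0.039
grip_force: 15.0
```

Call:
drive_tool:
  series:
    - [[0, 0, 2.0], 0]
    - [[0, 0, 3.0], 0]
    - [[1.9, -1.1, 2.5], 0]
    - [[3.3, -1.9, 0], 0]
    - [[3.3, -1.9, 0], 0]
    - [[3.3, -1.9, 0], 0]
    - [[3.3, -1.9, 0], 0]
    - [[2.7, -1.6, 0], 0]
    - [[1.5, -0.9, -0.5], 0]
    - [[0, 0, 0], 0]

```text
time: 5.25
ee_pos: [0.6223, 0.1259, 0.0926]
eef_rot: [0.614, 0.789, -0.001, -0.0]
ft_force: [-0.7, 0.2, -1.1]
width: 0.0391
grip_force: 15.0
```

Call:
drive_tool:
  series:
    - [[0, 0, -1.5], 0]
    - [[0, 0, -1.5], 0]
    - [[0, 0, 0], 0]
    - [[0, 0, 0], 0]
    - [[0, 0, 0], 0]
    - [[0, 0, 0], 0]
    - [[0, 0, 0], 0]
    - [[0, 0, 0], 0]
    - [[0, 0, 0], 0]
    - [[0, 0, 0], 0]

```text
time: 6.5
ee_pos: [0.6224, 0.1267, 0.0636]
eef_rot: [0.614, 0.789, 0.0, 0.0]
ft_force: [-0.6, 0.6, -1.0]
width: 0.039
grip_force: 15.0
```

```bash
python3 see.py w3
```

```text
6.5 [0.6224 0.1267 0.0636] ang 14.27 [-0.55  0.51  0.37  1.63 -0.2   1.04  0.12]
TCP axis px at z.035 [275. 244.]
```

View pics/w3.png

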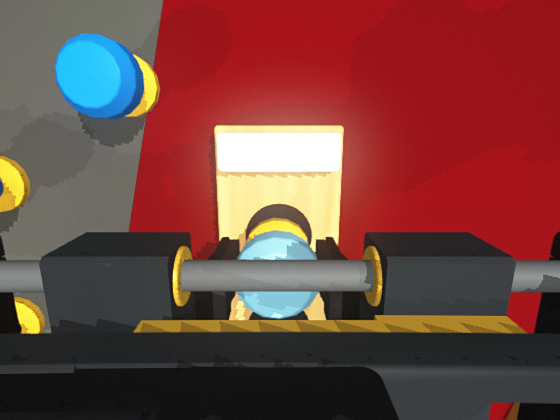

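The pale knob hangs at (277,270) over the mark whose rim shows at (278,215). It is square with the rail and the white block is at (280,150), so I lower it.

Call:
drive_tool:
  series:
    - [[0, 0, -1.0], 0]
    - [[0, 0, -0.6], 0]
    - [[0, 0, -0.3], 0]
    - [[0, 0, -0.2], 0]
    - [[0, 0, -0.1], 0]
    - [[0, 0, 0], 0]
    - [[0, 0, 0], 0]
    - [[0, 0, 0], 0]
    - [[0, 0, 0], 0]
    - [[0, 0, 0], 0]

```text
time: 7.8
ee_pos: [0.6225, 0.1268, 0.0417]
eef_rot: [0.614, 0.789, 0.0, 0.0]
ft_force: [0.3, -0.4, 0.9]
width: 0.0387
grip_force: 15.0
```

Call:
drive_tool:
  series:
    - [[0, 0, 0], 0]
    - [[0, 0, 0], 0]
    - [[0, 0, 0], 0]
    - [[0, 0, 0], 0]
    - [[0, 0, 0], 0]
    - [[0, 0, 0], 0]
    - [[0, 0, 1.5], 0]
    - [[0, 0, 2.5], 0]
    - [[0, 0, 3.0], 0]
    - [[0, 0, 1.5], 0]
  hand: 0

```text
time: 9.05
ee_pos: [0.6234, 0.1268, 0.1292]
eef_rot: [0.614, 0.789, 0.001, 0.001]
ft_force: [0.6, -1.2, 0.2]
width: 0.0869
grip_force: 0.0
```

Call:
drive_tool:
  series:
    - [[-1.6, -0.1, 0], 0]
    - [[-3.3, -0.3, 0], 0]
    - [[-3.3, -0.3, 0], 0]
    - [[-3.3, -0.3, 0], 0]
    - [[-3.3, -0.3, 0], 0]
    - [[-2.3, -0.2, 0], 0]
    - [[-1.0, 0, 0], 0]
    - [[0, 0, 0], 0]
    - [[0, 0, 0], 0]
    - [[0, 0, 0], 0]

```text
time: 10.3
ee_pos: [0.442, 0.1116, 0.1265]
eef_rot: [0.614, 0.789, -0.0, 0.0]
ft_force: [0.7, -0.3, 0.7]
width: 0.0872
grip_force: 0.0
```

```bash
python3 see.py w4
cat > knob.py <<'E'
import sys
from h import *
c=load(sys.argv[1]); z=.038
u,v=map(int,px(c,[*c["s"]["ee_pos"][:2],z]))
g=c["color"].astype(int); m=(g[...,0]<g[...,2]+0)&(g[...,2]-g[...,0]>25)
m=m.astype(np.uint8); n,l,st,ce=cv2.connectedComponentsWithStats(m)
for i in range(1,n):
    if st[i,4]>400 and np.hypot(ce[i][0]-u,ce[i][1]-v)<80: print(st[i],ce[i].round(),w(c,*ce[i],z).round(4))
E
python3 knob.py w4
```

```text
10.3 [0.442  0.1116 0.1265] ang 14.25 [-0.7   0.04  0.37  2.04 -0.02  1.07 -0.08]
TCP axis px at z.035 [276. 216.]
[ 249  190   55   53 2269] [276. 216.] [0.4421 0.1124 0.038 ]
```

View pics/w4.png

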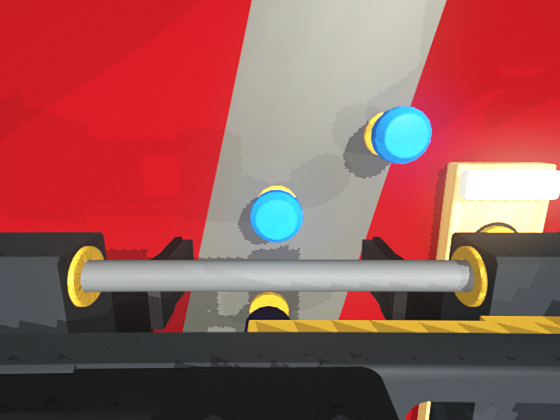

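The light knob is at (276,216), on the jaw axis. Its look-alike at (401,135) is clear of the fingers, so I go down.

Call:
drive_tool:
  series:
    - [[0, 0.05, -2.0], 0]
    - [[0, 0, -2.6], 0]
    - [[0, 0, -2.6], 0]
    - [[0, 0, -1.7], 0]
    - [[0, 0, -0.9], 0]
    - [[0, 0, -0.5], 0]
    - [[0, 0, 0], 0]
    - [[0, 0, 0], 0]
    - [[0, 0, 0], 0]
    - [[0, 0, 0], 0]

```text
time: 11.6
ee_pos: [0.4416, 0.1123, 0.0238]
eef_rot: [0.614, 0.789, 0.0, 0.0]
ft_force: [0.6, -0.4, -0.1]
width: 0.087
grip_force: 0.0
```

Call:
drive_tool:
  series:
    - [[0, 0, 0], 0]
    - [[0, 0, 0], 0]
    - [[0, 0, 0], 0]
    - [[0, 0, 0], 0]
    - [[0, 0, 0], 0]
    - [[0, 0, 0], 0]
    - [[0, 0, 0], 0]
    - [[0, 0, 0], 0]
    - [[0, 0, 0], 0]
    - [[0, 0, 0], 0]
  hand: 1

```text
time: 12.85
ee_pos: [0.4414, 0.1122, 0.0236]
eef_rot: [0.614, 0.789, 0.0, 0.0]
ft_force: [-0.8, -0.2, 0.4]
width: 0.0387
grip_force: 15.0
```

Call:
drive_tool:
  series:
    - [[0, 0, 2.0], 0]
    - [[0, 0, 3.0], 0]
    - [[1.9, -0.46, 2.5], 0]
    - [[3.4, -0.83, 0], 0]
    - [[3.4, -0.83, 0], 0]
    - [[3.4, -0.83, 0], 0]
    - [[3.4, -0.83, 0], 0]
    - [[2.8, -0.7, 0], 0]
    - [[1.4, -0.35, 0], 0]
    - [[0, 0, -0.5], 0]

```text
time: 14.1
ee_pos: [0.6389, 0.0633, 0.0931]
eef_rot: [0.614, 0.789, -0.0, 0.0]
ft_force: [-0.2, 0.3, -1.2]
width: 0.0392
grip_force: 15.0
```

Call:
drive_tool:
  series:
    - [[0, 0, 0], 0]
    - [[0, 0, -1.5], 0]
    - [[0, 0, -1.5], 0]
    - [[0, 0, -0.7], 0]
    - [[0, 0, -0.4], 0]
    - [[0, 0, -0.2], 0]
    - [[0, 0, 0], 0]
    - [[0, 0, 0], 0]
    - [[0, 0, 0], 0]
    - [[0, 0, 0], 0]

```text
time: 15.35
ee_pos: [0.6385, 0.0639, 0.0507]
eef_rot: [0.614, 0.789, 0.0, 0.0]
ft_force: [-0.2, 0.2, -0.6]
width: 0.0388
grip_force: 15.0
```

Down another 9 mm, then release.

Call:
drive_tool:
  series:
    - [[0, 0, -0.4], 0]
    - [[0, 0, -0.3], 0]
    - [[0, 0, -0.2], 0]
    - [[0, 0, 0], 0]
    - [[0, 0, 0], 0]
    - [[0, 0, 0], 0]
    - [[0, 0, 0], 0]
    - [[0, 0, 0], 0]
    - [[0, 0, 0], 0]
    - [[0, 0, 0], 0]

```text
time: 16.6
ee_pos: [0.6384, 0.0639, 0.0417]
eef_rot: [0.614, 0.789, 0.0, 0.0]
ft_force: [-3.4, 0.7, 5.8]
width: 0.0392
grip_force: 15.0
```

Call:
drive_tool:
  series:
    - [[0, 0, 0], 0]
    - [[0, 0, 0], 0]
    - [[0, 0, 0], 0]
    - [[0, 0, 0], 0]
    - [[0, 0, 0], 0]
    - [[0, 0, 0], 0]
    - [[0, 0, 1.5], 0]
    - [[0, 0, 2.5], 0]
    - [[0, 0, 3.0], 0]
    - [[0, 0, 1.5], 0]
  hand: 0

```text
time: 17.85
ee_pos: [0.6394, 0.0639, 0.1293]
eef_rot: [0.614, 0.789, 0.001, 0.001]
ft_force: [0.7, 0.6, -0.5]
width: 0.0869
grip_force: 0.0
```

Call:
drive_tool:
  series:
    - [[-1.6, -1.55, 0], 0]
    - [[-3.1, -3.0, 0], 0]
    - [[-3.1, -3.0, 0], 0]
    - [[-3.1, -3.0, 0], 0]
    - [[-3.1, -3.0, 0], 0]
    - [[-2.6, -2.55, 0], 0]
    - [[-1.5, -1.4, 0], 0]
    - [[-0.6, -0.6, 0], 0]
    - [[0, 0, 0], 0]
    - [[0, 0, 0], 0]

```text
time: 19.1
ee_pos: [0.4522, -0.1162, 0.1266]
eef_rot: [0.613, 0.79, 0.0, 0.0]
ft_force: [0.2, 0.8, 0.4]
width: 0.0868
grip_force: 0.0
```

```bash
python3 see.py w5; python3 knob.py w5
```

```text
19.1 [ 0.4522 -0.1162  0.1266] ang 14.35 [-0.38  0.06  0.55  2.02 -0.04  1.07  0.45]
TCP axis px at z.035 [276. 216.]
[ 248  190   54   53 2254] [275. 216.] [ 0.4513 -0.116   0.038 ]
```

View pics/w5.png

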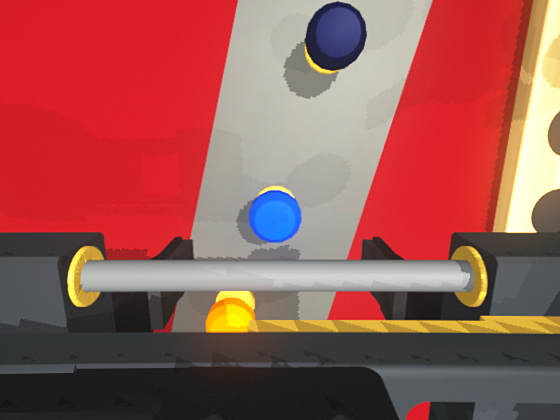

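The royal knob is at (275,216), on the jaw axis. Amber at (230,315) is well clear.

Call:
drive_tool:
  series:
    - [[-0.05, 0, -2.0], 0]
    - [[0, 0, -2.6], 0]
    - [[0, 0, -2.6], 0]
    - [[0, 0, -1.7], 0]
    - [[0, 0, -0.9], 0]
    - [[0, 0, -0.5], 0]
    - [[0, 0, 0], 0]
    - [[0, 0, 0], 0]
    - [[0, 0, 0], 0]
    - [[0, 0, 0], 0]

```text
time: 20.4
ee_pos: [0.4511, -0.1171, 0.0238]
eef_rot: [0.614, 0.79, 0.0, 0.0]
ft_force: [0.1, -0.3, -0.2]
width: 0.087
grip_force: 0.0
```

Call:
drive_tool:
  series:
    - [[0, 0, 0], 0]
    - [[0, 0, 0], 0]
    - [[0, 0, 0], 0]
    - [[0, 0, 0], 0]
    - [[0, 0, 0], 0]
    - [[0, 0, 0], 0]
    - [[0, 0, 0], 0]
    - [[0, 0, 0], 0]
    - [[0, 0, 0], 0]
    - [[0, 0, 0], 0]
  hand: 1

```text
time: 21.65
ee_pos: [0.4509, -0.1171, 0.0236]
eef_rot: [0.614, 0.789, 0.0, 0.0]
ft_force: [0.3, 0.2, 0.1]
width: 0.039
grip_force: 15.0
```

Call:
drive_tool:
  series:
    - [[0, 0, 2.0], 0]
    - [[0, 0, 3.0], 0]
    - [[1.9, 1.1, 2.5], 0]
    - [[3.5, 2.03, 0], 0]
    - [[3.5, 2.03, 0], 0]
    - [[3.5, 2.03, 0], 0]
    - [[3.5, 2.03, 0], 0]
    - [[2.9, 1.68, 0], 0]
    - [[1.56, 0.9, 0], 0]
    - [[0, 0, -0.5], 0]

```text
time: 22.9
ee_pos: [0.6551, 0.0019, 0.093]
eef_rot: [0.613, 0.79, -0.0, 0.0]
ft_force: [-0.4, -0.0, -1.2]
width: 0.0389
grip_force: 15.0
```

Call:
drive_tool:
  series:
    - [[0, 0, 0], 0]
    - [[0, 0, -1.5], 0]
    - [[0, 0, -1.5], 0]
    - [[0, 0, -0.7], 0]
    - [[0, 0, -0.4], 0]
    - [[0, 0, -0.2], 0]
    - [[0, 0, 0], 0]
    - [[0, 0, 0], 0]
    - [[0, 0, 0], 0]
    - [[0, 0, 0], 0]

```text
time: 24.15
ee_pos: [0.6546, 0.0009, 0.0507]
eef_rot: [0.614, 0.789, 0.0, 0.0]
ft_force: [-0.1, 0.9, -0.9]
width: 0.0388
grip_force: 15.0
```

Call:
drive_tool:
  series:
    - [[0, 0, -0.4], 0]
    - [[0, 0, -0.3], 0]
    - [[0, 0, -0.15], 0]
    - [[0, 0, 0], 0]
    - [[0, 0, 0], 0]
    - [[0, 0, 0], 0]
    - [[0, 0, 0], 0]
    - [[0, 0, 0], 0]
    - [[0, 0, 0], 0]
    - [[0, 0, 0], 0]

```text
time: 25.4
ee_pos: [0.6545, 0.0009, 0.0421]
eef_rot: [0.614, 0.789, 0.0, 0.0]
ft_force: [0.5, -0.6, -0.9]
width: 0.0386
grip_force: 15.0
```

Call:
drive_tool:
  series:
    - [[0, 0, 0], 0]
    - [[0, 0, 0], 0]
    - [[0, 0, 0], 0]
    - [[0, 0, 0], 0]
    - [[0, 0, 0], 0]
    - [[0, 0, 0], 0]
    - [[0, 0, 1.5], 0]
    - [[0, 0, 2.5], 0]
    - [[0, 0, 3.0], 0]
    - [[0, 0, 1.5], 0]
  hand: 0

```text
time: 26.65
ee_pos: [0.6555, 0.0008, 0.1298]
eef_rot: [0.614, 0.789, 0.001, 0.001]
ft_force: [0.0, -0.2, -1.0]
width: 0.0873
grip_force: 0.0
```

Call:
drive_tool:
  series:
    - [[-1.6, 0.1, 0], 0]
    - [[-3.4, 0.25, 0], 0]
    - [[-3.4, 0.25, 0], 0]
    - [[-3.4, 0.25, 0], 0]
    - [[-3.4, 0.25, 0], 0]
    - [[-2.6, 0.15, 0], 0]
    - [[-1.5, 0.1, 0], 0]
    - [[-0.3, 0, 0], 0]
    - [[0, 0, 0], 0]
    - [[0, 0, 0], 0]

```text
time: 27.9
ee_pos: [0.4591, 0.0143, 0.1271]
eef_rot: [0.614, 0.789, 0.0, 0.0]
ft_force: [-0.4, -0.1, 0.2]
width: 0.0871
grip_force: 0.0
```

```bash
python3 see.py w6; python3 knob.py w6
```

```text
27.9 [0.4591 0.0143 0.1271] ang 14.27 [-0.6   0.05  0.49  2.03 -0.02  1.07  0.14]
TCP axis px at z.035 [276. 216.]
[ 255  193   47   48 1681] [279. 217.] [0.4613 0.0145 0.038 ]
```

View pics/w6.png

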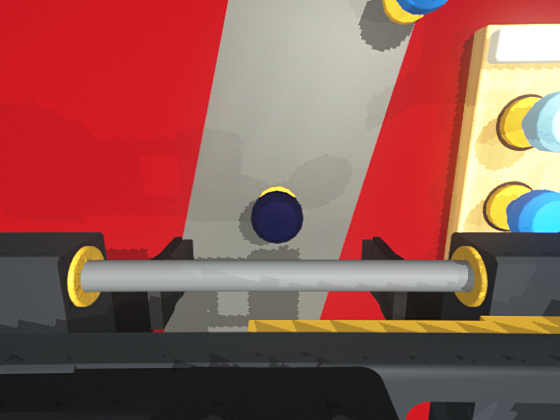

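The navy knob is centred at (277,217), on the jaw axis. The pale and light knobs stand on their marks at the right.

Call:
drive_tool:
  series:
    - [[0.05, 0.05, -2.0], 0]
    - [[0, 0, -2.6], 0]
    - [[0, 0, -2.6], 0]
    - [[0, 0, -1.7], 0]
    - [[0, 0, -0.95], 0]
    - [[0, 0, -0.5], 0]
    - [[0, 0, 0], 0]
    - [[0, 0, 0], 0]
    - [[0, 0, 0], 0]
    - [[0, 0, 0], 0]

```text
time: 29.2
ee_pos: [0.4592, 0.015, 0.0238]
eef_rot: [0.614, 0.789, 0.0, 0.0]
ft_force: [0.7, 0.4, 0.6]
width: 0.0866
grip_force: 0.0
```

Call:
drive_tool:
  series:
    - [[0, 0, 0], 0]
    - [[0, 0, 0], 0]
    - [[0, 0, 0], 0]
    - [[0, 0, 0], 0]
    - [[0, 0, 0], 0]
    - [[0, 0, 0], 0]
    - [[0, 0, 0], 0]
    - [[0, 0, 0], 0]
    - [[0, 0, 0], 0]
    - [[0, 0, 0], 0]
  hand: 1

```text
time: 30.45
ee_pos: [0.459, 0.0149, 0.0236]
eef_rot: [0.614, 0.789, 0.0, -0.0]
ft_force: [-0.5, 0.3, 0.3]
width: 0.039
grip_force: 15.0
```

Call:
drive_tool:
  series:
    - [[0, 0, 2.0], 0]
    - [[0, 0, 3.0], 0]
    - [[2.0, -0.73, 2.5], 0]
    - [[3.6, -1.31, 0], 0]
    - [[3.6, -1.31, 0], 0]
    - [[3.6, -1.31, 0], 0]
    - [[3.6, -1.31, 0], 0]
    - [[3.1, -1.13, 0], 0]
    - [[1.65, -0.6, 0], 0]
    - [[0, 0, -0.5], 0]

```text
time: 31.7
ee_pos: [0.6711, -0.0628, 0.093]
eef_rot: [0.614, 0.789, -0.0, 0.0]
ft_force: [-0.7, -0.8, -1.3]
width: 0.0389
grip_force: 15.0
```

Call:
drive_tool:
  series:
    - [[0, 0, 0], 0]
    - [[0, 0, -1.5], 0]
    - [[0, 0, -1.5], 0]
    - [[0, 0, -0.7], 0]
    - [[0, 0, -0.4], 0]
    - [[0, 0, -0.2], 0]
    - [[0, 0, 0], 0]
    - [[0, 0, 0], 0]
    - [[0, 0, 0], 0]
    - [[0, 0, 0], 0]

```text
time: 32.95
ee_pos: [0.6706, -0.0621, 0.0507]
eef_rot: [0.614, 0.789, 0.0, 0.0]
ft_force: [0.4, 0.4, -1.2]
width: 0.0391
grip_force: 15.0
```

Call:
drive_tool:
  series:
    - [[0, 0, -0.4], 0]
    - [[0, 0, -0.3], 0]
    - [[0, 0, -0.15], 0]
    - [[0, 0, 0], 0]
    - [[0, 0, 0], 0]
    - [[0, 0, 0], 0]
    - [[0, 0, 0], 0]
    - [[0, 0, 0], 0]
    - [[0, 0, 0], 0]
    - [[0, 0, 0], 0]

```text
time: 34.2
ee_pos: [0.6705, -0.0621, 0.0421]
eef_rot: [0.614, 0.789, 0.0, 0.0]
ft_force: [0.5, -0.1, -1.3]
width: 0.039
grip_force: 15.0
```

Call:
drive_tool:
  series:
    - [[0, 0, 0], 0]
    - [[0, 0, 0], 0]
    - [[0, 0, 0], 0]
    - [[0, 0, 0], 0]
    - [[0, 0, 0], 0]
    - [[0, 0, 0], 0]
    - [[0, 0, 1.5], 0]
    - [[0, 0, 2.5], 0]
    - [[0, 0, 3.0], 0]
    - [[0, 0, 3.0], 0]
  hand: 0

```text
time: 35.45
ee_pos: [0.6707, -0.0622, 0.1443]
eef_rot: [0.614, 0.789, 0.0, 0.0]
ft_force: [1.0, -0.2, 0.7]
width: 0.087
grip_force: 0.0
```

Call:
drive_tool:
  series:
    - [[-2, 0, 2], 0]
    - [[-4, 0, 2], 0]
    - [[-4, 0, 2], 0]
    - [[-4, 0, 0], 0]
    - [[-4, 0, 0], 0]
    - [[-3, 0, 0], 0]
    - [[-1.5, 0, 0], 0]
    - [[0, 0, 0], 0]
    - [[0, 0, 0], 0]
    - [[0, 0, 0], 0]

```text
time: 36.7
ee_pos: [0.4461, -0.0622, 0.2022]
eef_rot: [0.614, 0.789, -0.0, 0.0]
ft_force: [-0.3, -0.5, 0.3]
width: 0.0875
grip_force: 0.0
```

Run:
```python
from h import *
a=snap("top","top9")["color"][120:300,120:460]; b=snap("side","side9")["color"][130:400,100:400]
a=cv2.resize(a,None,fx=2,fy=2); b=cv2.resize(b,(400,360))
cv2.imwrite("pics/end.png",np.hstack([cv2.resize(a,(400,212)) if 0 else a[:,:400],b])[:,:,::-1])
print(r.read_state()["time"])
```

```text
36.8
```

View pics/end.png

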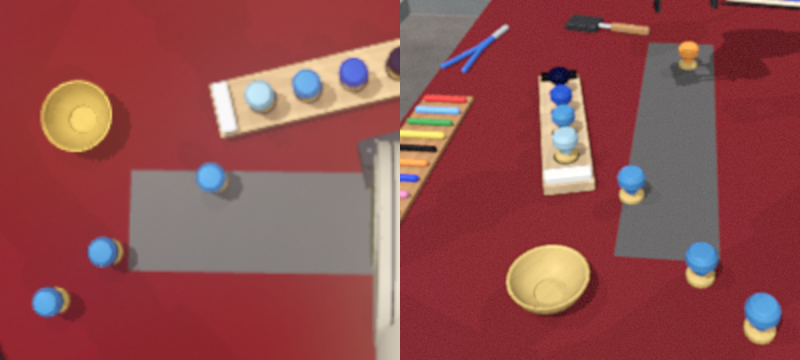

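Both views show the knobs upright on the rail in the order pale (259,96), light (307,85), royal (353,73), navy (395,62 and beyond). The bystanders are in place. One numeric check before handing in.

Run:
```python
from h import *
c=load("top9"); s=load("side9")
for P in [(.6224,.1268),(.6385,.0639),(.6545,.0009),(.6705,-.0621)]:
    u,v=map(int,np.round(px(c,[*P,.054]))); sub=c["color"][v-11:v+12,u-11:u+12].astype(int)
    b=sub[...,2]-sub[...,0]>15
    ys,xs=np.nonzero(b); q=w(c,xs.mean()+u-11,ys.mean()+v-11,.054); print(b.sum(),(q[:2]-P).round(4))
```

```text
161 [-0.0011 -0.0001]
168 [-0.0015 -0.0001]
166 [-0.0012  0.0005]
0 [nan nan]<stdin>:6: RuntimeWarning: Mean of empty slice.
  ret = ret.dtype.type(ret / rcount)
```

Run:
```python
from h import *
c=load("top9"); s=load("side9"); P=[.6705,-.0621]
o=[]
for k in (c,s):
    im=k["color"].copy(); u,v=map(int,px(k,[*P,.054])); print(u,v)
    x=cv2.resize(im[v-25:v+25,u-25:u+25],(400,400)); cv2.circle(x,(200,200),4,(0,255,0),-1); o.append(x)
cv2.imwrite("pics/navy.png",np.hstack(o)[:,:,::-1])
```

```text
320 149
219 186
```

View pics/navy.png

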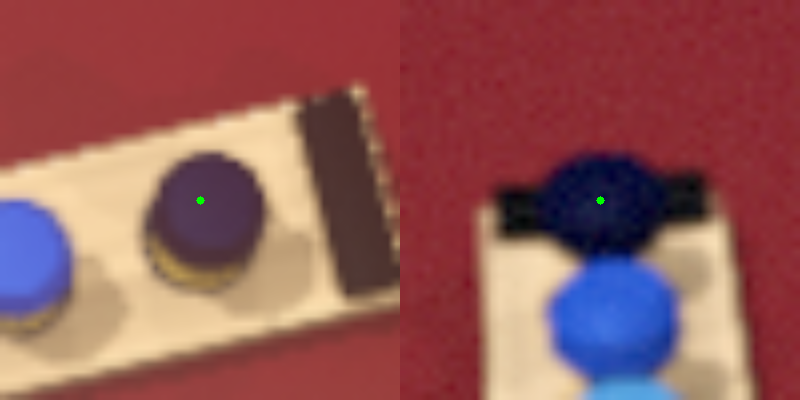

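The navy knob stands upright, with its head centred at about (210,208) in the crop against the expected (200,200), which is within about 3 mm. Handing in.

```bash
python3 -c "
from bench import r
print(r.close_job())"
```

```text
the job is handed in; nothing more can be done
None
```

I handed the job in at about 37 s: all four blue knobs stand upright on their marks, pale to navy from the white end, each within about 3 mm in the final pictures, and nothing else was moved; the judge's verdict was not shown.

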